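Take the owl carving off the bayonet carving stand

ROBOT

A 6-joint arm with a two-finger parallel gripper is mounted at the origin on the work surface. World frame = base frame: x ahead of the robot, y to its left, z up, the work surface at z = 0. Lengths are in mm, angles in rad, forces in N, time in s.
With the tool pointing down it reaches from about 350 to 975 mm from the base axis. Payload 7.1 kg.
Tool frame: the origin (TCP) lies at the very end of the fingers, on their centre line; the grasp point (between the pads) lies 19 mm behind it; z points along the fingers, y is the direction in which the jaws open and shut (so a half turn about z gives the same grasp; the last joint's range is limited). The gripper opens to 88 mm and grips with 3 to 60 N. Pads are 20 mm wide; open, the fingers measure 115 mm over their backs; the gripper's body (75 mm by 178 mm) begins 61 mm behind the grasp point.
Start: joints at [-1.248, 0.423, 1.63, -0, 1.089, -0.019], TCP at [209.507, -588.822, 222.675] pointing down, gripper open.
Joint ranges: [-3, 3], [-0.9, 2.11], [0.09, 2.58], [-1.31, 4.45], [0.11, 2.69], [-2.54, 2.54]. Speed limits (rad/s): [2.39, 2.39, 3.01, 3.14, 3.14, 3.14].

INTERFACE

Orientations are given as a rotation vector (axis times angle).
In Python, from workcell import readout, imaging, close_job gives the robot as it stands.
- The arm moves only by the tool carry_out, never from a script. Its argument "rows" is a list of rows, each a list of 3 entries, a list of its own where there are three numbers: the shift along the tool's x, y, z in m, then the turn, a rotation vector about the tool's x, y, z in rad, then the closure, from 0 (fully open) to 1 (shut). In form: [[[dx, dy, dz], [wx, wy, wz], hand], ...]. A call has 1 to 12 rows; each row shifts and turns the commanded pose from where the row before left it, along the tool's axes as they then stand; what a row does not reach is not made up. A row lasts 1/12 s, in which the tool goes at most 41.7 mm and 7.16 degrees, less where a joint would pass 70% of its speed; a pose out of reach is approached as far as the arm can. A call with a gripper value outside its range is refused whole. The fingers move at their own pace and stop on an object; the grip force is fixed at half the most. Time passes only in rows, so rows that do not move let the fingers close. It gives the time, the measured TCP pose, the force and the opening at its end, in the units of the state.
- readout.get_obs(): the state, without advancing time (a new reading comes with each control period).
- imaging.get_image(name): name is "side" or "top" or "wrist"; returns the picture (400x640x3 uint8, red, green, blue); there is no depth.
- imaging.camera_params(name): a dict with "fx", "fy", "cx", "cy" (pixels), "rvec" (rotation vector, rad) and "tvec" (3), from world to camera coordinates, as OpenCV has them; the wrist camera has in their place "T_tool_cam" (4x4, takes a point from camera to tool coordinates, whose origin is the TCP and whose axes are the flange's). Camera axes: x right, y down, z forward; pixel columns grow to the right and rows downward; lengths in mm; the calibration is good to about 2 mm. A picture is of the moment at which its call begins: read the wrist's pose just before it. camera_params takes no time and is no camera call.
- close_job(): hands the job in, once; it reports no verdict.
The state is a dict: "t": time; "qpos": joint angles; "qvel": joint speeds; "joint_torque": joint torques, N m; "ee_pos": TCP position; "orientation": TCP orientation; "ft_force": force on the tool from outside, world axes, zero at the start; "moment": the same for the moment, N m; "width": finger opening in mm.
Only numpy, scipy, OpenCV 4.12 (cv2) and the standard library are available. Lean on these libraries where they do the work, as an engineer would, in place of code of your own. Each camera call takes 0.05 s, during which the arm holds its last target.

TASK

The owl on the carving stand is done: push the red release button all the way in, twist the owl anticlockwise (seen from above) up to a quarter turn until it meets its stop, lift it off and stand it gently upright in the wooden tray. Be gentle throughout: never force the mount, and do not disturb the finished owl, the chisel or the wooden cup.

Things in the scene. Friction and masses are not known exactly. Their poses are not given: they have to be found in the camera images.
- stand: Carving stand, fixed: dark wood base 150 x 150 x 20, green plinth, round mount. Origin: underside centre, on the mount's vertical axis. At the start the owl's two lugs point along its x axis (within 2 degrees). Stand, button and mount break if loaded with more than 45 N in all (all contacts added up); a spring plate in the mount already presses the owl's foot up against the lips with about 6 N.
- mount (a point): On the mount's vertical axis, level with the top of its lips (62.5 above the table, ring 84 across, radial play about 2). Its notches turn with a collar whose angle differs each time and is not measured: the lugs meet the end stop after 46 to 91 degrees anticlockwise, and come out only within the last 6 degrees before it (best 2 to 3 back). There the spring lifts the owl 2.5.
- button_top (a point): Centre of the top face of the red round release button (20 across), beside the mount at stand x 45.3, y 45.3; 74 above the table when out, 65 when in. Its z axis is up; it is pushed straight down.
- release (a joint): Travel of the release button: 0 out (lock pin blocks the lug), 0.009 fully in (the pin is clear from 0.007). It slides stiffly (about 3 N, more when pushed fast), has a hard end, and stays in when let go.
- carving_mid (a point): Centre (half-way up) of the light-wood owl, 90 tall, 0.18 to 0.35 kg, upright in the mount; 95 above the table there. Square body 40 x 40 from 29 below to 19 above this point, faces square to this point's x and y; round head 40 across above. Foot: steel adapter, flat, 52 across, 16 high, with two lugs 12 wide at its bottom along x, 70 over both. z is up.
- tray: Fixed low open wooden tray, 170 (x) x 230 (y) x 24 high, walls 6 thick, floor 6 thick. Origin: underside centre. The finished owl stands in its +y half; the -y half is empty (middle of the free place about y = -45). A thump of over 50 N counts as a drop.
- finished_mid (a point): Centre (half-way up) of the finished dark owl that stands in the tray, same size as the light one, round foot without lugs; leave alone.
- chisel: Loose slim carving tool with wooden handle, 180 long, lying on the table along its x axis; leave alone.
- wood_cup: Small light wooden cup, 60 across, 55 high, standing on the table; origin at its underside centre; leave alone.
Not all that is in view belongs to the job. Leave any pink look-alike of the part that bears carving_mid alone.

How it is judged:
By the outcome, as a careful person would: the job done as asked, in the order asked, and still so for the second after the job is handed in, with the robot touching nothing.
It also fails if it takes over 72 s, if anything falls off the work surface, if the arm or the gripper's body presses on something with over 40 N, if the wrist force passes 120 N, or if a joint passes its speed limit or range.

## Working session

There is one attempt and no reset: what is moved stays moved. The work goes in short steps, Python scripts to look and compute and a tool call to move; the robot and the scene stay as the last step left them, time stands still between calls to the robot, and variables do not carry over. Pictures are saved under pics/ and viewed, and the job is handed in when it is done.

Besides the shell and the picture viewer there is one more tool, called after "Request:" as name(argument=value, ...), one argument or row to a line, values as JSON. carry_out: Moves the arm, as the interface text tells. Its arguments: {"type":"object","properties":{"rows":{"type":"array","items":{"type":"array"}}},"required":["rows"]}

```bash
mkdir -p pics; ls; python3 - <<'E'
from workcell import readout, imaging
import cv2
print(readout.get_obs())
for n in ["side","top","wrist"]:
    im=imaging.get_image(n); cv2.imwrite(f"pics/{n}0.png",im[:,:,::-1]); print(n,imaging.camera_params(n))
E
```

```text
pics
{'t': 0.0, 'qpos': array([-1.24801245e+00,  4.23846599e-01,  1.63070086e+00,  1.53869913e-06,
        1.08858818e+00, -1.90015773e-02]), 'qvel': array([ 0.00052448,  0.00084931,  0.00149065,  0.00104361, -0.00173795,
        0.0005305 ]), 'joint_torque': array([-1.54664940e-03, -5.44627082e+01, -2.73670185e+01,  6.43603038e-02,
        2.29661143e-02, -1.37086245e-04]), 'ee_pos': array([ 209.32620661, -588.30612067,  221.89383603]), 'orientation': array([-3.09432710e+00, -5.34005449e-01,  3.64434396e-04]), 'ft_force': array([0.29948861, 0.12886138, 0.49349751]), 'moment': array([-0.01425103,  0.01709079,  0.01024573]), 'width': 87.76862903804104}
side {'fx': 406.27649902475696, 'fy': 406.27649902475696, 'cx': 329.07428743857565, 'cy': 198.59393575990057, 'rvec': array([ 0.43332279, -2.72038926,  1.23405694]), 'tvec': array([542.49397928, 168.12944849, 721.38796105])}
top {'fx': 460.0073813561032, 'fy': 460.0073813561032, 'cx': 320.33845439136, 'cy': 211.73637152821925, 'rvec': array([ 2.14602556, -2.18978297,  0.127332  ]), 'tvec': array([  29.82929854,  540.42039817, 1095.72626182])}
wrist {'fx': 289.3612466978181, 'fy': 289.3612466978181, 'cx': 322.0110676717503, 'cy': 201.62026820118479, 'T_tool_cam': array([[ 2.38238215e-04, -9.61410069e-01, -2.75119287e-01,
         7.51684415e+01],
       [ 9.99999959e-01,  2.73383348e-04, -8.93986726e-05,
        -9.30962222e-01],
       [ 1.61161816e-04, -2.75119254e-01,  9.61410095e-01,
        -1.61482229e+02],
       [ 0.00000000e+00,  0.00000000e+00,  0.00000000e+00,
         1.00000000e+00]])}
```

View pics/side0.png

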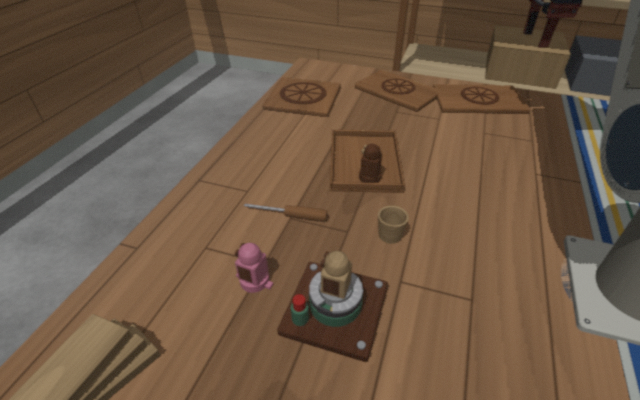

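View pics/top0.png

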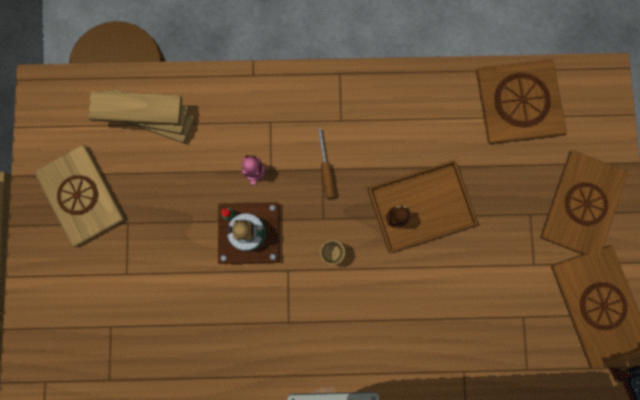

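View pics/wrist0.png

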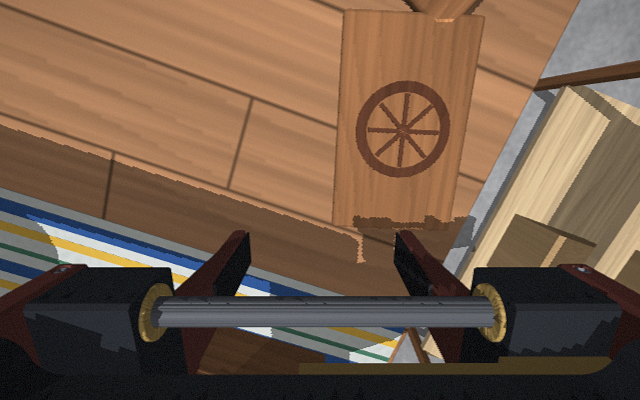

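The top view shows the stand at about (250,233), with the red button at (225,212) and the light owl at (243,230). The tray is at (423,206) with the dark owl at (398,215), the cup is at (333,252) and the chisel is around (325,165). The pink decoy is at (252,168).

```bash
cat > h.py <<'E'
import numpy as np, cv2
from scipy.spatial.transform import Rotation as R
from workcell import readout, imaging
def ray(name,uv,T=None):
    p=imaging.camera_params(name)
    d=np.array([(uv[0]-p['cx'])/p['fx'],(uv[1]-p['cy'])/p['fy'],1.])
    if name=='wrist':
        o=readout.get_obs() if T is None else T
        Rt=R.from_rotvec(o['orientation']).as_matrix(); Tc=p['T_tool_cam']
        return Rt@Tc[:3,3]+o['ee_pos'], Rt@Tc[:3,:3]@d
    Rm=cv2.Rodrigues(p['rvec'])[0]
    return -Rm.T@p['tvec'], Rm.T@d
def onz(name,uv,z,T=None):
    c,d=ray(name,uv,T); return c+d*(z-c[2])/d[2]
def proj(name,P,T=None):
    p=imaging.camera_params(name);P=np.asarray(P,float)
    if name=='wrist':
        o=readout.get_obs() if T is None else T
        Rt=R.from_rotvec(o['orientation']).as_matrix(); Tc=p['T_tool_cam']
        q=Tc[:3,:3].T@(Rt.T@(P-o['ee_pos'])-Tc[:3,3])
    else: q=cv2.Rodrigues(p['rvec'])[0]@P+p['tvec']
    return np.array([p['fx']*q[0]/q[2]+p['cx'],p['fy']*q[1]/q[2]+p['cy']])
E
python3 - <<'E'
from h import *
a=cv2.imread('pics/top0.png'); s=cv2.imread('pics/side0.png')
cv2.imwrite('pics/tc.png',cv2.resize(a[190:280,200:300],None,fx=7,fy=6,interpolation=cv2.INTER_CUBIC))
cv2.imwrite('pics/sc.png',cv2.resize(s[230:360,270:400],None,fx=6,fy=4.5,interpolation=cv2.INTER_CUBIC))
cv2.imwrite('pics/tt.png',cv2.resize(a[155:255,360:485],None,fx=6,fy=6,interpolation=cv2.INTER_CUBIC))
for n,uv,z in [('top',(250,233),20),('top',(225,212),74),('top',(243,230),140),('top',(333,252),55),('top',(423,206),24),('top',(252,168),0),('top',(325,165),10)]: print(uv,onz(n,uv,z))
E
```

```text
(250, 233) [492.94507867 192.43246717  20.        ]
(225, 212) [539.83632184 242.9926897   74.        ]
(243, 230) [491.78390935 190.27435366 140.        ]
(333, 252) [441.58247759  -8.8948605   55.        ]
(423, 206) [ 550.75187687 -234.53390457   24.        ]
(252, 168) [659.22048919 189.66772891   0.        ]
(325, 165) [661.2563174    4.58736767  10.        ]
```

View pics/tc.png

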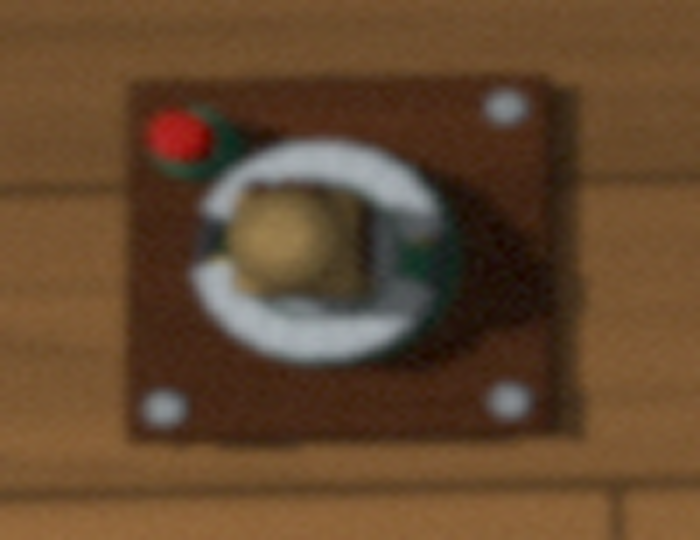

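View pics/sc.png

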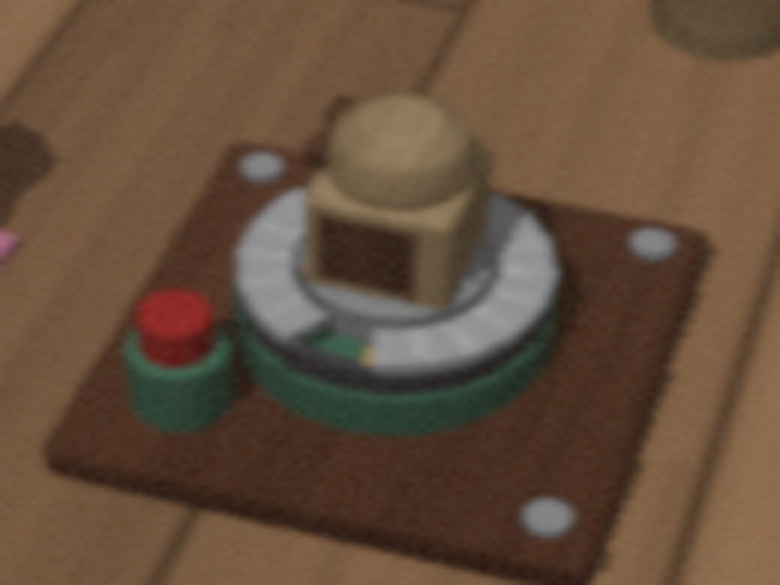

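View pics/tt.png

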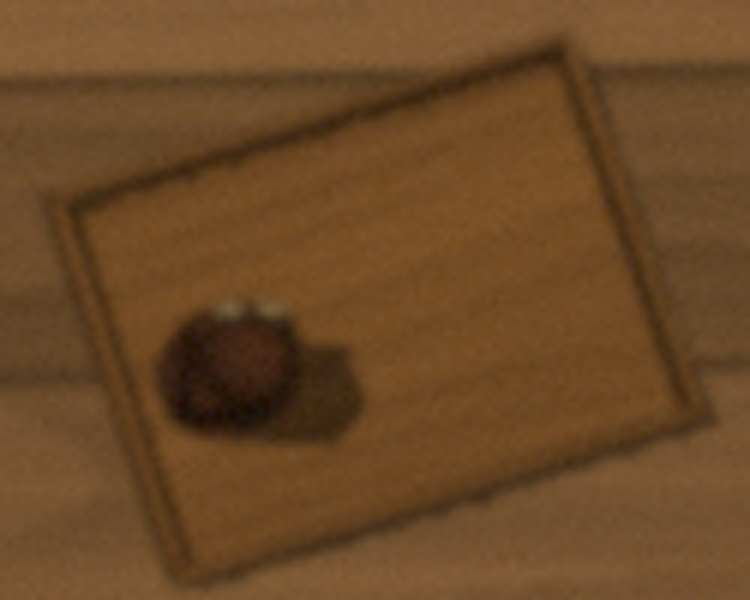

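The light owl stands with its faces square to a stand that has yaw close to 0, and the button is on the stand's +x+y corner. The mount notches show at about ±y. Next I'll turn the tool to 45° and fly over the stand for a close look.

Request:
carry_out(
  rows=[
    [[0,0,-0.01],[0,0,-0.11],0],
    [[0,0,-0.01],[0,0,-0.11],0],
    [[0,0,-0.01],[0,0,-0.11],0],
    [[0,0,-0.01],[0,0,-0.113],0],
  ],
)

```text
t: 0.48
ee_pos: [209.4, -588.6, 262.7]
orientation: [-2.899, -1.209, -0.0]
ft_force: [-0.2, -0.4, 0.1]
width: 88.0
```

```bash
cat >> h.py <<'E'
def to(P,phi=None):
    """needed tool-frame shift (mm) and turn about tool z (rad) to reach TCP P, tool x heading phi (deg)"""
    o=readout.get_obs(); M=R.from_rotvec(o['orientation']).as_matrix()
    cur=np.degrees(np.arctan2(M[1,0],M[0,0]))
    print('t %.2f'%o['t'],'pos',o['ee_pos'].round(1),'phi %.2f'%cur,'tilt',M[:,2].round(4),'F',o['ft_force'].round(1),'M',o['moment'].round(2),'w %.1f'%o['width'],'q6 %.2f'%o['qpos'][5])
    if P is not None: print('shift',(M.T@(np.asarray(P)-o['ee_pos'])).round(1),'turn', None if phi is None else round(-np.radians(phi-cur),4))
E
python3 -c "
from h import *
to([430,-250,262],45)
to([455,155,262],45)"
```

```text
t 0.48 pos [ 209.4 -588.6  262.7] phi 45.28 tilt [-3.e-04  9.e-04 -1.e+00] F [-0.2 -0.4  0.1] M [-0.02 -0.04 -0.05] w 88.0 q6 -0.47
shift [395.8 -81.5   0.9] turn 0.0048
t 0.48 pos [ 209.4 -588.6  262.7] phi 45.28 tilt [-3.e-04  9.e-04 -1.e+00] F [-0.2 -0.4  0.1] M [-0.02 -0.04 -0.05] w 88.0 q6 -0.47
shift [ 701.1 -348.7    1.3] turn 0.0048
```

Request:
carry_out(
  rows=[
    [[0.036,-0.0074,0],[0,0,0],0],
    [[0.036,-0.0074,0],[0,0,0],0],
    [[0.036,-0.0074,0],[0,0,0],0],
    [[0.036,-0.0074,0],[0,0,0],0],
    [[0.036,-0.0074,0],[0,0,0],0],
    [[0.036,-0.0074,0],[0,0,0],0],
    [[0.036,-0.0074,0],[0,0,0],0],
    [[0.036,-0.0074,0],[0,0,0],0],
    [[0.036,-0.0074,0],[0,0,0],0],
    [[0.036,-0.0074,0],[0,0,0],0],
    [[0.036,-0.0074,0],[0,0,0],0],
  ],
)

```text
t: 1.4
ee_pos: [432.7, -249.7, 262.7]
orientation: [-2.903, -1.201, 0.0]
ft_force: [1.2, -0.1, 0.3]
width: 87.6
```

Request:
carry_out(
  rows=[
    [[0.0278,-0.0243,0],[0,0,0],0],
    [[0.0278,-0.0243,0],[0,0,0],0],
    [[0.0278,-0.0243,0],[0,0,0],0],
    [[0.0278,-0.0243,0],[0,0,0],0],
    [[0.0278,-0.0243,0],[0,0,0],0],
    [[0.0278,-0.0243,0],[0,0,0],0],
    [[0.0278,-0.0243,0],[0,0,0],0],
    [[0.0278,-0.0243,0],[0,0,0],0],
    [[0.0278,-0.0243,0],[0,0,0],0],
    [[0.0278,-0.0243,0],[0,0,0],0],
    [[0.0278,-0.0243,0],[0,0,0],0],
    [[0,0,0],[0,0,0.004],0.5],
  ],
)

```text
t: 2.4
ee_pos: [459.9, 158.9, 262.8]
orientation: [-2.901, -1.201, -0.002]
ft_force: [0.1, -0.8, -0.2]
width: 83.8
```

```bash
python3 - <<'E'
from h import *
to(None)
im=imaging.get_image('wrist'); cv2.imwrite('pics/w1.png',im[:,:,::-1])
E
```

```text
t 2.40 pos [459.9 158.9 262.8] phi 44.98 tilt [ 9.0e-04  1.9e-03 -1.0e+00] F [ 0.1 -0.8 -0.2] M [-0.05 -0.02  0.01] w 83.8 q6 1.09
```

View pics/w1.png

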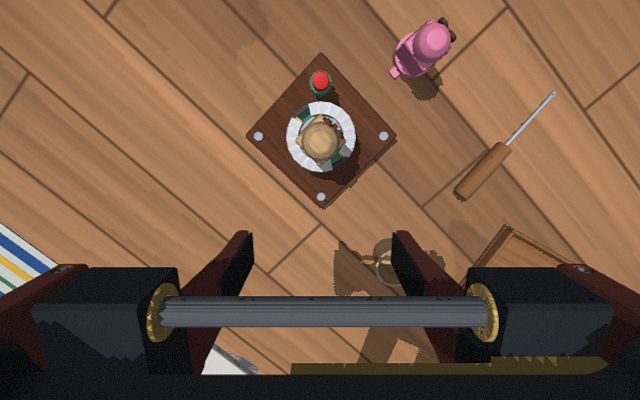

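The wrist view shows the base corners at about (321,54), (396,135), (320,208) and (246,135). The button is at (320,80) and the owl's head at (320,140).

```bash
python3 - <<'E'
from h import *
a=cv2.imread('pics/w1.png'); hsv=cv2.cvtColor(a,cv2.COLOR_BGR2HSV)
c=cv2.resize(a[45:215,235:405],None,fx=3.5,fy=3.5,interpolation=cv2.INTER_CUBIC); cv2.imwrite('pics/w1c.png',c)
# base dark: mask
g=hsv[:,:,2]
m=((g<105)&(hsv[:,:,0]<15)).astype(np.uint8)*0+((g<110)).astype(np.uint8)*255
m[:45]=0;m[215:]=0;m[:,:235]=0;m[:,405:]=0
m=cv2.morphologyEx(m,cv2.MORPH_OPEN,np.ones((3,3)))
ct=max(cv2.findContours(m,cv2.RETR_EXTERNAL,cv2.CHAIN_APPROX_NONE)[0],key=cv2.contourArea)
h=cv2.convexHull(ct); r=cv2.minAreaRect(h); b=cv2.boxPoints(r); print(r,b)
ap=cv2.approxPolyDP(h,6,True)[:,0]; print(ap.tolist())
W=np.array([onz('wrist',p,20) for p in b]); print(W.round(1)); print(W.mean(0)); 
for i in range(4): d=W[(i+1)%4]-W[i]; print(np.linalg.norm(d),np.degrees(np.arctan2(d[1],d[0])))
red=((hsv[:,:,1]>170)&((hsv[:,:,0]<6)|(hsv[:,:,0]>174))&(g>150)).astype(np.uint8)
red[:, :300]=0; red[:,345:]=0; red[130:]=0
v,u=np.nonzero(red); uv=((u.min()+u.max())/2,(v.min()+v.max())/2); print('red',u.min(),u.max(),v.min(),v.max(),onz('wrist',uv,74))
# screws
gr=((hsv[:,:,1]<50)&(g>110)).astype(np.uint8)
n,l,s,cc=cv2.connectedComponentsWithStats(gr)
for i in range(1,n):
    if 235<cc[i][0]<405 and 45<cc[i][1]<215 and s[i][4]>15: print('grey',cc[i].round(1),s[i][4],onz('wrist',cc[i],20).round(1))
a=cv2.imread('pics/top0.png'); hsv=cv2.cvtColor(a,cv2.COLOR_BGR2HSV);g=hsv[:,:,2]
m=((hsv[:,:,1]>180)&((hsv[:,:,0]<5)|(hsv[:,:,0]>175))&(g>150)); v,u=np.nonzero(m); print('topred',u.min(),u.max(),v.min(),v.max(),onz('top',((u.min()+u.max())/2,(v.min()+v.max())/2),74))
gr=((hsv[:,:,1]<60)&(g>110)).astype(np.uint8)
n,l,s,cc=cv2.connectedComponentsWithStats(gr)
for i in range(1,n):
    if 200<cc[i][0]<300 and 190<cc[i][1]<280 and s[i][4]>5: print('grey',cc[i].round(1),s[i][4],onz('top',cc[i],20).round(1))
E
```

```text
((322.0000305175781, 133.00003051757812), (117.37972259521484, 113.1370849609375), 45.0) [[240.50003 131.50003]
 [320.50003  51.50003]
 [403.50003 134.50003]
 [323.50003 214.50003]]
[[319, 53], [395, 133], [395, 142], [325, 208], [246, 137]]
[[422.2 277.4  20. ]
 [568.8 270.   20. ]
 [576.1 117.8  20. ]
 [418.1 113.6  20. ]]
[496.30486543 194.72163567  20.        ]
146.70810543628696 -2.8818668416083653
152.36781389530833 -87.21843654141497
158.11314305888135 -178.46567597134703
163.85022845061494 88.55225088770453
red 313 328 72 88 [540.6870023  241.60166642  74.        ]
grey [336.7 122. ] 992 [523.2 193.9  20. ]
grey [301.7 146.8] 880 [466.2 204.5  20. ]
grey [383.3 135.6] 70 [555.7 136.2  20. ]
grey [258.  135.8] 67 [434.8 256.8  20. ]
grey [320.7 196.3] 58 [434.7 136.1  20. ]
topred 222 227 210 215 [538.67895791 244.1615815   74.        ]
grey [271.5 207.5] 12 [554.9 139.2  20. ]
grey [245.9 219. ] 197 [527.6 202.4  20. ]
grey [240.9 243. ] 228 [468.8 214.7  20. ]
grey [272.4 256.4] 13 [434.7 138.1  20. ]
grey [223.  257.5] 16 [434.5 258.4  20. ]
```

View pics/w1c.png

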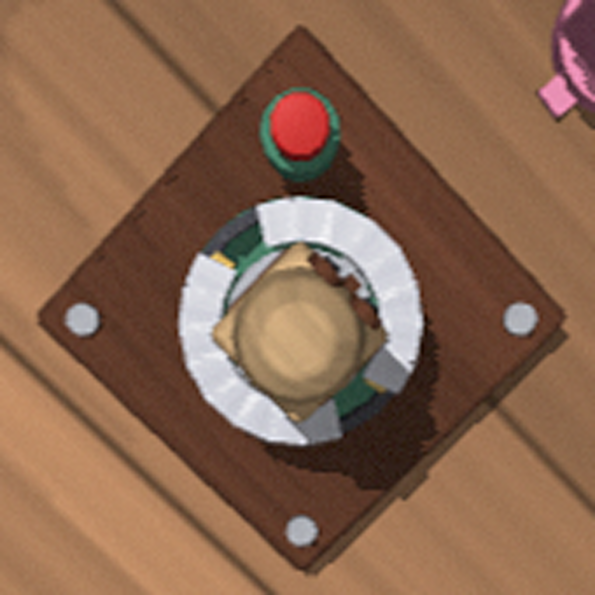

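Both cameras agree within about 2 mm: the stand centre is at about (495.3, 196.5), yaw is about 0, and the button is at (540.7, 241.6). The notches sit at about 84° from the lugs. I'll move over the button with the fingers shut.

```bash
python3 -c "
from h import *
to([540.5,242,100],45)
print(onz('wrist',(320.7,139.9),122))"
```

```text
t 2.45 pos [459.5 156.6 262.5] phi 44.98 tilt [-1.e-04  3.e-04 -1.e+00] F [ 0.9 -0.1 -0.7] M [-0.05 -0.07 -0.01] w 80.5 q6 1.09
shift [117.7  -3.1 162.5] turn -0.0004
[496.65196492 197.01466005 122.        ]
```

The arm was still settling when that picture was taken, so I corrected by (0.4, 2.3). That puts the centre at about (495.4, 198.8), now matching the top camera, and the button at (540.5, 244).

Request:
carry_out(
  rows=[
    [[0.0298,-0.001,0],[0,0,0],1],
    [[0.0298,-0.001,0],[0,0,0],1],
    [[0.0298,-0.001,0],[0,0,0],1],
    [[0.0298,-0.0015,0],[0,0,0],1],
    [[0,0,0.03],[0,0,0],1],
    [[0,0,0.03],[0,0,0],1],
    [[0,0,0.03],[0,0,0],1],
    [[0,0,0.03],[0,0,0],1],
    [[0,0,0.025],[0,0,0],1],
    [[0,0,0.015],[0,0,0],1],
    [[0,0,0],[0,0,0],1],
    [[0,0,0],[0,0,0],1],
  ],
)

```text
t: 3.45
ee_pos: [540.8, 239.7, 102.1]
orientation: [2.906, 1.194, -0.004]
ft_force: [-0.1, 0.4, 0.5]
width: 1.5
```

```bash
python3 - <<'E'
from h import *
to([540.5,244,76],45)
im=imaging.get_image('side'); cv2.imwrite('pics/s2.png',cv2.resize(im[200:350,250:420,::-1],None,fx=4,fy=4))
im=imaging.get_image('wrist'); cv2.imwrite('pics/w2.png',im[:,:,::-1])
E
```

```text
t 3.45 pos [540.8 239.7 102.1] phi 44.68 tilt [-0.0021 -0.001  -1.    ] F [-0.1  0.4  0.5] M [-0.   -0.03 -0.05] w 1.5 q6 1.19
shift [ 2.9 -3.2 26.1] turn -0.0056
```

View pics/s2.png

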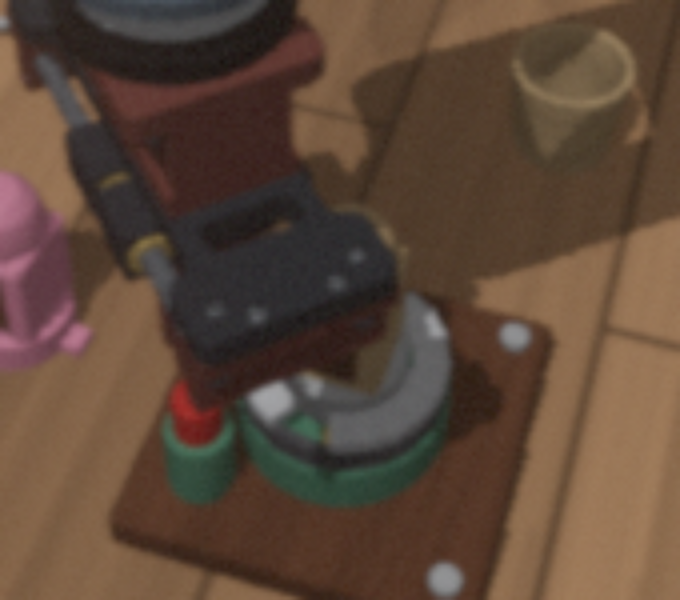

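View pics/w2.png

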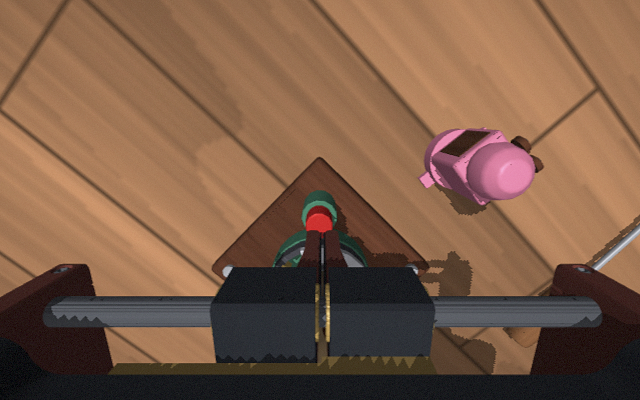

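```bash
python3 - <<'E'
from h import *
im=imaging.get_image('wrist'); o=readout.get_obs()
hsv=cv2.cvtColor(im,cv2.COLOR_RGB2HSV);g=hsv[:,:,2]
red=((hsv[:,:,1]>170)&((hsv[:,:,0]<6)|(hsv[:,:,0]>174))&(g>120)).astype(np.uint8)
red[:, :300]=0; red[:,345:]=0
v,u=np.nonzero(red);print(u.min(),u.max(),v.min(),v.max())
print(onz('wrist',(u.min(),222),74),onz('wrist',(u.max(),222),74),onz('wrist',((u.min()+u.max())/2,222),74))
print('top edge pt (far rim)',onz('wrist',((u.min()+u.max())/2,v.min()),74), proj('wrist',o['ee_pos']))
to([540.5,244,76],45)
E
```

```text
306 331 213 232
[537.870208   253.61715451  74.        ] [550.23729304 241.12630745  74.        ] [544.0536637  247.37181866  74.        ]
top edge pt (far rim) [548.79549524 252.0367093   74.        ] [323.44545177 248.04014649]
t 3.60 pos [542.2 240.9 104.2] phi 44.71 tilt [ 2.2e-03  9.0e-04 -1.0e+00] F [ 0.4  0.4 -0.5] M [-0.04 -0.06  0.02] w 0.5 q6 1.19
shift [ 0.9 -3.5 28.2] turn -0.0051
```

Request:
carry_out(
  rows=[
    [[0.002,-0.0033,0.008],[0,0,0],1],
    [[0,0,0.008],[0,0,0],1],
    [[0,0,0.005],[0,0,0],1],
    [[0,0,0.002],[0,0,0],1],
    [[0,0,0],[0,0,0],1],
    [[0,0,0.001],[0,0,0],1],
    [[0,0,0.001],[0,0,0],1],
    [[0,0,0.001],[0,0,0],1],
  ],
)

```text
t: 4.27
ee_pos: [540.4, 244.8, 76.8]
orientation: [-2.905, -1.196, -0.001]
ft_force: [0.8, -0.4, -0.6]
width: 0.4
```

```bash
python3 -c "
from h import *
to([540.9,244.2,65],45)"
```

```text
t 4.27 pos [540.4 244.8  76.8] phi 44.74 tilt [ 4.e-04  2.e-04 -1.e+00] F [ 0.8 -0.4 -0.6] M [-0.05  0.    0.01] w 0.4 q6 1.20
shift [-0.1  0.7 11.8] turn -0.0046
```

Request:
carry_out(
  rows=[
    [[0,0,0.0007],[0,0,0],1],
    [[0,0,0.0007],[0,0,0],1],
    [[0,0,0.0007],[0,0,0],1],
    [[0,0,0.0007],[0,0,0],1],
    [[0,0,0.0007],[0,0,0],1],
    [[0,0,0.0007],[0,0,0],1],
    [[0,0,0.0007],[0,0,0],1],
  ],
)

```text
t: 4.85
ee_pos: [540.4, 244.7, 72.0]
orientation: [-2.905, -1.196, -0.001]
ft_force: [-0.6, 0.2, 3.1]
width: 0.2
```

Request:
carry_out(
  rows=[
    [[0,0,0.0005],[0,0,0],1],
    [[0,0,0.0005],[0,0,0],1],
    [[0,0,0.0005],[0,0,0],1],
    [[0,0,0.0005],[0,0,0],1],
  ],
)

```text
t: 5.18
ee_pos: [540.3, 244.7, 69.8]
orientation: [-2.905, -1.196, -0.0]
ft_force: [-0.0, -0.5, 2.9]
width: 0.5
```

Request:
carry_out(
  rows=[
    [[0,0,0.0005],[0,0,0],1],
    [[0,0,0.0005],[0,0,0],1],
    [[0,0,0.0005],[0,0,0],1],
    [[0,0,0.0005],[0,0,0],1],
    [[0,0,0.0005],[0,0,0],1],
    [[0,0,0.0005],[0,0,0],1],
  ],
)

```text
t: 5.68
ee_pos: [540.3, 244.7, 66.7]
orientation: [-2.905, -1.196, -0.0]
ft_force: [0.6, 0.1, 3.4]
width: 0.7
```

Request:
carry_out(
  rows=[
    [[0,0,0.0005],[0,0,0],1],
    [[0,0,0.0005],[0,0,0],1],
  ],
)

```text
t: 5.85
ee_pos: [540.3, 244.7, 65.8]
orientation: [2.905, 1.196, 0.0]
ft_force: [0.3, -0.0, 3.2]
width: 0.8
```

Request:
carry_out(
  rows=[
    [[0,0,0.0004],[0,0,0],1],
  ],
)

```text
t: 5.93
ee_pos: [540.3, 244.7, 65.3]
orientation: [-2.905, -1.196, -0.0]
ft_force: [0.4, 0.9, 4.7]
width: 0.9
```

Request:
carry_out(
  rows=[
    [[0,0,0.0003],[0,0,0],1],
  ],
)

```text
t: 6.02
ee_pos: [540.4, 244.7, 65.2]
orientation: [-2.905, -1.195, -0.0]
ft_force: [-1.6, -0.0, 6.7]
width: 0.3
```

Request:
carry_out(
  rows=[
    [[0,0,0.0003],[0,0,0],1],
  ],
)

```text
t: 6.1
ee_pos: [540.4, 244.8, 65.2]
orientation: [-2.905, -1.196, -0.0]
ft_force: [-1.7, 0.1, 9.3]
width: 0.3
```

The button met its hard end at z=65.2 with the force rising and no further travel, so it is fully in. I'll retract and look at the owl and collar from above.

Request:
carry_out(
  rows=[
    [[0,0,-0.01],[0,0,0],1],
    [[0,0,-0.035],[0,0,0],1],
    [[0,0,-0.035],[0,0,0],0],
    [[0,0,-0.035],[0,0,0],0],
    [[-0.0357,-0.014,0],[0,0,0],0],
    [[-0.0357,-0.014,0],[0,0,0],0],
    [[-0.0355,-0.014,0],[0,0,0],0],
    [[0,0,0],[0,0,0.112],0],
    [[0,0,0],[0,0,0.112],0],
    [[0,0,0],[0,0,0.112],0],
    [[0,0,0],[0,0,0.112],0],
    [[0,0,0],[0,0,0.112],0],
  ],
)

```text
t: 7.1
ee_pos: [434.4, 199.1, 180.1]
orientation: [3.123, 0.337, -0.0]
ft_force: [0.1, -0.1, 0.4]
width: 63.8
```

Request:
carry_out(
  rows=[
    [[0,0,0],[0,0,0.112],0],
    [[0,0,0],[0,0,0.109],0],
    [[0,0,0],[0,0,0],0],
    [[0,0,0],[0,0,0],0],
    [[0,0,0],[0,0,0],0],
  ],
)

```text
t: 7.52
ee_pos: [434.6, 199.2, 179.9]
orientation: [3.142, 0.005, -0.0]
ft_force: [-0.3, 0.5, 0.1]
width: 87.6
```

```bash
python3 - <<'E'
from h import *
import pickle
to(None)
o=readout.get_obs()
im=imaging.get_image('wrist'); cv2.imwrite('pics/w3.png',im[:,:,::-1]); pickle.dump(o,open('w3.pkl','wb'))
print(proj('wrist',[495.4,198.8,62],o))
to(None)
E
```

```text
t 7.52 pos [434.6 199.2 179.9] phi 0.17 tilt [-1.e-04 -1.e-04 -1.e+00] F [-0.3  0.5  0.1] M [ 0.06  0.05 -0.  ] w 87.6 q6 1.97
[323.5590885  134.34758101]
t 7.57 pos [434.6 199.2 179.8] phi 0.14 tilt [-1.e-04 -1.e-04 -1.e+00] F [ 1.  -0.1 -0.2] M [ 0.   -0.06 -0.01] w 88.0 q6 1.97
```

View pics/w3.png

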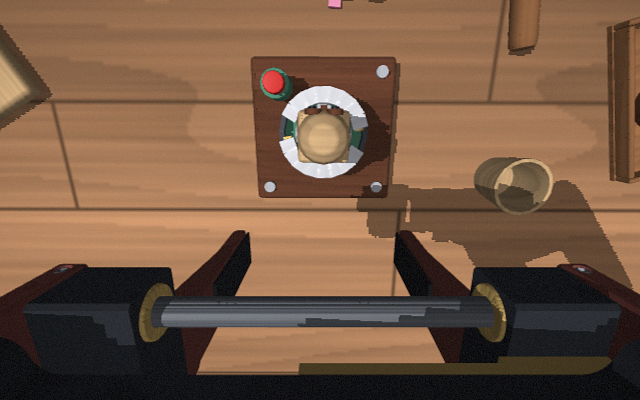

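```bash
python3 - <<'E'
from h import *
import pickle
o=pickle.load(open('w3.pkl','rb')); a=cv2.imread('pics/w3.png'); hsv=cv2.cvtColor(a,cv2.COLOR_BGR2HSV);g=hsv[:,:,2]
cv2.imwrite('pics/w3c.png',cv2.resize(a[75:190,265:380],None,fx=5,fy=5,interpolation=cv2.INTER_CUBIC))
gr=((hsv[:,:,1]<50)&(g>110)).astype(np.uint8)
n,l,s,cc=cv2.connectedComponentsWithStats(gr)
S=[]
for i in range(1,n):
    if 250<cc[i][0]<400 and 55<cc[i][1]<200 and s[i][4]>15: print('grey',cc[i].round(1),s[i][4],onz('wrist',cc[i],20,o).round(1))
m=gr*0
for i in range(1,n):
    if s[i][4]>400 and 280<cc[i][0]<370 and 85<cc[i][1]<180: m[l==i]=1
ct=np.vstack(cv2.findContours(m,cv2.RETR_EXTERNAL,cv2.CHAIN_APPROX_NONE)[0])
h=cv2.convexHull(ct); P=np.array([onz('wrist',p,62.5,o)[:2] for p in h[:,0].astype(float)])
(c,r)=cv2.minEnclosingCircle(P.astype(np.float32)); print('ring',c,r)
red=((hsv[:,:,1]>170)&((hsv[:,:,0]<6)|(hsv[:,:,0]>174))&(g>120)); red[:,300:]=0;red[120:]=0
v,u=np.nonzero(red);print(u.min(),u.max(),v.min(),v.max(),onz('wrist',((u.min()+u.max())/2,(v.min()+v.max())/2),65,o))
E
```

```text
grey [382.1  71. ] 132 [556.7 139.   20. ]
grey [325.8 103.5] 1668 [525.  196.3  20. ]
grey [317.1 160.7] 1284 [464.7 205.6  20. ]
grey [269.3 186.4] 94 [435.3 260.   20. ]
grey [375.7 183.9] 39 [438.6 139.1  20. ]
ring (495.9889221191406, 199.4871063232422) 42.613826751708984
263 283 70 92 [541.57827547 243.90141356  65.        ]
```

View pics/w3c.png

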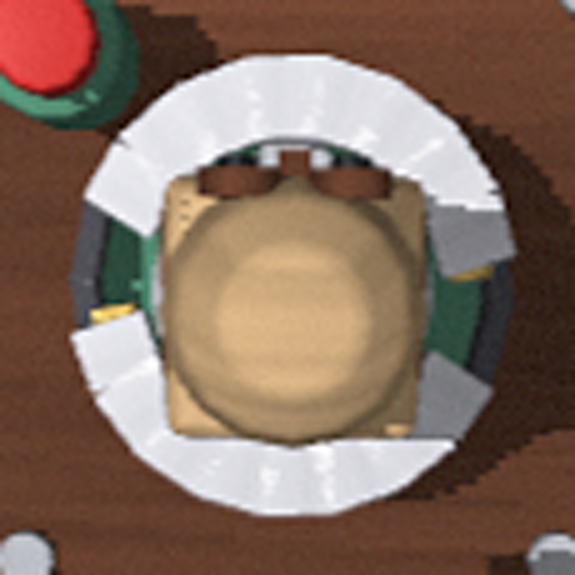

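The ring centre is (496.0, 199.5), the owl is square to the world axes, and the button has stayed down. Notch centres are near 84°, with the yellow stop edges on the anticlockwise side. I'll move over the owl and descend with the jaws along y.

Request:
carry_out(
  rows=[
    [[0.0306,0,0],[0,0,0.002],0],
    [[0.0306,0,0],[0,0,0],0],
    [[0,0,0],[0,0,0],0],
    [[0,0,0.025],[0,0,0],0],
    [[0,0,0.025],[0,0,0],0],
    [[0,0,0.025],[0,0,0],0],
    [[0,0,0.018],[0,0,0],0],
    [[0,0,0.01],[0,0,0],0.3],
    [[0,0,0],[0,0,0],0.45],
    [[0,0,0],[0,0,0],0.48],
    [[0,0,0],[0,0,0],0.5],
  ],
)

```text
t: 8.48
ee_pos: [496.6, 199.5, 77.8]
orientation: [-3.141, 0.003, -0.002]
ft_force: [-0.1, -0.6, 0.1]
width: 64.5
```

```bash
python3 - <<'E'
from h import *
to([495.8,199.1,77],0)
im=imaging.get_image('wrist'); cv2.imwrite('pics/w4.png',im[:,:,::-1])
im=imaging.get_image('side'); cv2.imwrite('pics/s4.png',cv2.resize(im[200:350,250:420,::-1],None,fx=4,fy=4))
E
```

```text
t 8.48 pos [496.6 199.5  77.8] phi -0.10 tilt [ 1.4e-03  6.0e-04 -1.0e+00] F [-0.1 -0.6  0.1] M [ 0.04  0.04 -0.03] w 64.5 q6 1.93
shift [-0.8  0.4  0.8] turn -0.0017
```

View pics/w4.png

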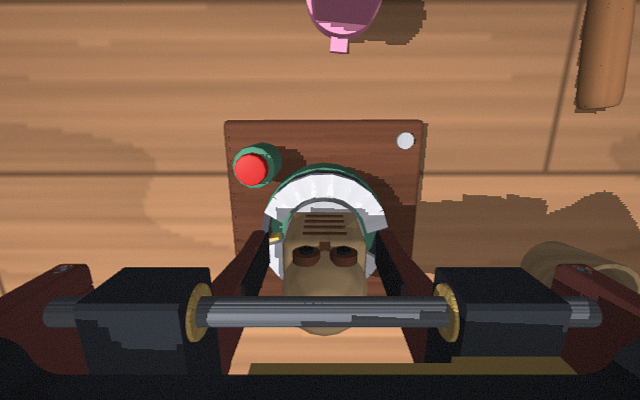

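View pics/s4.png

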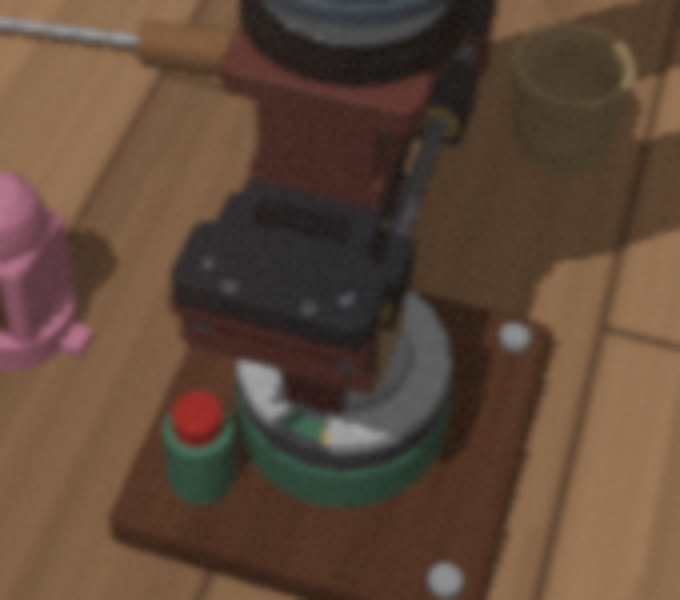

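The owl sits centred between the fingers to within about 1 mm. I'll close gently and watch the force.

Request:
carry_out(
  rows=[
    [[0,0,0],[0,0,0],0.5],
    [[0,0,0],[0,0,0],0.51],
    [[0,0,0],[0,0,0],0.52],
    [[0,0,0],[0,0,0],0.525],
    [[0,0,0],[0,0,0],0.53],
  ],
)

```text
t: 9.0
ee_pos: [496.0, 199.2, 76.9]
orientation: [-3.142, 0.004, -0.0]
ft_force: [0.2, 0.3, 0.5]
width: 41.2
```

Request:
carry_out(
  rows=[
    [[0,0,0],[0,0,0],0.535],
    [[0,0,0],[0,0,0],0.54],
  ],
)

```text
t: 9.17
ee_pos: [495.9, 198.9, 76.8]
orientation: [3.141, -0.003, -0.0]
ft_force: [0.0, -2.9, 1.7]
width: 40.8
```

Request:
carry_out(
  rows=[
    [[0,0,0],[0,0,0],0.55],
    [[0,0,0],[0,0,0],0.56],
  ],
)

```text
t: 9.33
ee_pos: [496.0, 198.9, 76.8]
orientation: [3.141, -0.003, -0.0]
ft_force: [-0.0, -3.3, 2.3]
width: 39.6
```

Request:
carry_out(
  rows=[
    [[0,0,0],[0,0,0],0.6],
    [[0,0,0],[0,0,0],0.7],
    [[0,0,0],[0,0,0],0.8],
  ],
)

```text
t: 9.58
ee_pos: [496.0, 199.1, 76.8]
orientation: [3.141, -0.003, -0.0]
ft_force: [-0.6, -3.6, 3.1]
width: 39.9
```

```bash
python3 -c "
from h import *
to(None)"
```

```text
t 9.58 pos [496.  199.1  76.8] phi -0.13 tilt [-0.e+00 -1.e-04 -1.e+00] F [-0.6 -3.6  3.1] M [-0.71 -0.1  -0.07] w 39.9 q6 1.93
```

Gripped at 39.9 mm with small forces. I'll start the twist anticlockwise, which is a negative turn about tool z.

Request:
carry_out(
  rows=[
    [[0,0.0003,0],[0,0,-0.015],0.8],
    [[0,0,0],[0,0,-0.025],0.8],
    [[0,0,0],[0,0,-0.03],0.8],
    [[0,0,0],[0,0,-0.03],0.8],
  ],
)

```text
t: 9.92
ee_pos: [496.0, 199.3, 76.8]
orientation: [-3.137, -0.158, -0.0]
ft_force: [-0.3, -0.7, 3.0]
width: 40.1
```

```bash
python3 -c "
from h import *
to(None)"
```

```text
t 9.92 pos [496.  199.3  76.8] phi 5.76 tilt [ 2.e-04  6.e-04 -1.e+00] F [-0.3 -0.7  3. ] M [-0.05  0.03 -0.02] w 40.1 q6 1.83
```

Request:
carry_out(
  rows=[
    [[0,0,0],[0,0,-0.04],0.8],
    [[0,0,0],[0,0,-0.04],0.8],
    [[0,0,0],[0,0,-0.04],0.8],
    [[0,0,0],[0,0,-0.04],0.8],
    [[0,0,0],[0,0,-0.04],0.8],
    [[0,0,0],[0,0,-0.04],0.8],
    [[0,0,0],[0,0,-0.04],0.8],
    [[0,0,0],[0,0,-0.04],0.8],
    [[0,0,0],[0,0,-0.04],0.8],
    [[0,0,0],[0,0,-0.04],0.8],
    [[0,0,0],[0,0,-0.04],0.8],
    [[0,0,0],[0,0,-0.04],0.8],
  ],
)

```text
t: 10.92
ee_pos: [496.1, 199.4, 76.9]
orientation: [-3.009, -0.9, -0.001]
ft_force: [-0.7, 0.4, 1.7]
width: 39.7
```

```bash
python3 -c "
from h import *
to(None)"
```

```text
t 10.92 pos [496.1 199.4  76.9] phi 33.29 tilt [ 4.e-04  8.e-04 -1.e+00] F [-0.7  0.4  1.7] M [-0.01  0.04 -0.01] w 39.7 q6 1.35
```

Request:
carry_out(
  rows=[
    [[0,0,0],[0,0,-0.04],0.8],
    [[0,0,0],[0,0,-0.04],0.8],
    [[0,0,0],[0,0,-0.04],0.8],
    [[0,0,0],[0,0,-0.04],0.8],
    [[0,0,0],[0,0,-0.04],0.8],
    [[0,0,0],[0,0,-0.03],0.8],
    [[0,0,0],[0,0,-0.03],0.8],
  ],
)

```text
t: 11.5
ee_pos: [496.1, 199.5, 76.8]
orientation: [-2.868, -1.281, -0.001]
ft_force: [0.2, 0.3, 1.8]
width: 40.1
```

Request:
carry_out(
  rows=[
    [[0,0,0],[0,0,-0.025],0.8],
    [[0,0,0],[0,0,-0.025],0.8],
    [[0,0,0],[0,0,-0.025],0.8],
    [[0,0,0],[0,0,-0.025],0.8],
  ],
)

```text
t: 11.83
ee_pos: [496.1, 199.2, 76.9]
orientation: [-2.801, -1.423, -0.001]
ft_force: [0.6, 0.8, 2.1]
width: 39.9
```

```bash
python3 -c "
from h import *
to(None)"
```

```text
t 11.83 pos [496.1 199.2  76.9] phi 53.87 tilt [ 4.e-04  4.e-04 -1.e+00] F [0.6 0.8 2.1] M [ 0.23 -0.03 -0.11] w 39.9 q6 0.99
```

Request:
carry_out(
  rows=[
    [[0,0,0],[0,0,-0.025],0.8],
    [[0,0,0],[0,0,-0.025],0.8],
    [[0,0,0],[0,0,-0.025],0.8],
    [[0,0,0],[0,0,-0.025],0.8],
    [[0,0,0],[0,0,-0.025],0.8],
    [[0,0,0],[0,0,-0.025],0.8],
  ],
)

```text
t: 12.33
ee_pos: [496.0, 198.9, 76.8]
orientation: [2.686, 1.629, 0.0]
ft_force: [0.6, 0.2, 1.6]
width: 39.4
```

```bash
python3 -c "
from h import *
to(None)"
```

```text
t 12.33 pos [496.  198.9  76.8] phi 62.47 tilt [ 1.e-04 -0.e+00 -1.e+00] F [0.6 0.2 1.6] M [ 0.06 -0.1  -0.04] w 39.4 q6 0.84
```

Request:
carry_out(
  rows=[
    [[0,0,0],[0,0,-0.025],0.8],
    [[0,0,0],[0,0,-0.025],0.8],
    [[0,0,0],[0,0,-0.025],0.8],
    [[0,0,0],[0,0,-0.02],0.8],
  ],
)

```text
t: 12.67
ee_pos: [495.8, 198.8, 76.7]
orientation: [-2.606, -1.755, 0.0]
ft_force: [0.8, -0.9, 2.3]
width: 40.0
```

```bash
python3 -c "
from h import *
to(None)"
```

```text
t 12.67 pos [495.8 198.8  76.7] phi 67.91 tilt [-2.e-04 -2.e-04 -1.e+00] F [ 0.8 -0.9  2.3] M [-0.03 -0.02 -0.07] w 40.0 q6 0.74
```

Request:
carry_out(
  rows=[
    [[0,0,0],[0,0,-0.02],0.8],
    [[0,0,0],[0,0,-0.02],0.8],
    [[0,0,0],[0,0,-0.02],0.8],
    [[0,0,0],[0,0,-0.02],0.8],
  ],
)

```text
t: 13.0
ee_pos: [495.9, 198.8, 76.8]
orientation: [-2.534, -1.857, 0.0]
ft_force: [0.3, -0.4, 1.2]
width: 39.9
```

```bash
python3 -c "
from h import *
to(None)"
```

```text
t 13.00 pos [495.9 198.8  76.8] phi 72.47 tilt [-2.e-04 -1.e-04 -1.e+00] F [ 0.3 -0.4  1.2] M [-0.02 -0.01 -0.03] w 39.9 q6 0.67
```

Request:
carry_out(
  rows=[
    [[0,0,0],[0,0,-0.02],0.8],
    [[0,0,0],[0,0,-0.02],0.8],
    [[0,0,0],[0,0,-0.02],0.8],
  ],
)

```text
t: 13.25
ee_pos: [495.9, 198.9, 76.8]
orientation: [-2.477, -1.932, 0.0]
ft_force: [-0.1, 0.2, 2.1]
width: 39.9
```

```bash
python3 -c "
from h import *
to(None)"
```

```text
t 13.25 pos [495.9 198.9  76.8] phi 75.91 tilt [-1.e-04 -0.e+00 -1.e+00] F [-0.1  0.2  2.1] M [-0.02 -0.   -0.05] w 39.9 q6 0.61
```

Request:
carry_out(
  rows=[
    [[0,0,0],[0,0,-0.015],0.8],
    [[0,0,0],[0,0,-0.015],0.8],
    [[0,0,0],[0,0,-0.015],0.8],
  ],
)

```text
t: 13.5
ee_pos: [495.9, 198.9, 76.8]
orientation: [-2.434, -1.987, 0.0]
ft_force: [-0.2, -0.0, 3.1]
width: 39.5
```

```bash
python3 -c "
from h import *
to(None)"
```

```text
t 13.50 pos [495.9 198.9  76.8] phi 78.45 tilt [-1.e-04  0.e+00 -1.e+00] F [-0.2 -0.   3.1] M [ 0.    0.02 -0.07] w 39.5 q6 0.56
```

Request:
carry_out(
  rows=[
    [[0,0,0],[0,0,-0.012],0.8],
    [[0,0,0],[0,0,-0.012],0.8],
  ],
)

```text
t: 13.67
ee_pos: [495.9, 198.9, 76.8]
orientation: [-2.41, -2.015, -0.0]
ft_force: [-0.6, -0.1, 2.2]
width: 39.9
```

```bash
python3 -c "
from h import *
to(None)"
```

```text
t 13.67 pos [495.9 198.9  76.8] phi 79.81 tilt [-0.  0. -1.] F [-0.6 -0.1  2.2] M [ 0.03  0.09 -0.06] w 39.9 q6 0.54
```

Request:
carry_out(
  rows=[
    [[0,0,0],[0,0,-0.012],0.8],
    [[0,0,0],[0,0,-0.012],0.8],
  ],
)

```text
t: 13.83
ee_pos: [496.0, 198.9, 76.8]
orientation: [-2.386, -2.044, -0.0]
ft_force: [-0.7, 0.3, 3.5]
width: 39.8
```

```bash
python3 -c "
from h import *
to(None)"
```

```text
t 13.83 pos [496.  198.9  76.8] phi 81.18 tilt [ 0.e+00  1.e-04 -1.e+00] F [-0.7  0.3  3.5] M [ 0.    0.06 -0.  ] w 39.8 q6 0.51
```

Request:
carry_out(
  rows=[
    [[0,0,0],[0,0,-0.012],0.8],
    [[0,0,0],[0,0,-0.012],0.8],
  ],
)

```text
t: 14.0
ee_pos: [496.1, 199.0, 76.8]
orientation: [2.361, 2.072, 0.001]
ft_force: [0.3, 1.2, 2.3]
width: 39.8
```

```bash
python3 -c "
from h import *
to(None)"
```

```text
t 14.00 pos [496.1 199.   76.8] phi 82.56 tilt [ 3.e-04  2.e-04 -1.e+00] F [0.3 1.2 2.3] M [ 0.   -0.1  -0.14] w 39.8 q6 0.49
```

Request:
carry_out(
  rows=[
    [[0,0,0],[0,0,-0.01],0.8],
    [[0,0,0],[0,0,-0.01],0.8],
  ],
)

```text
t: 14.17
ee_pos: [496.4, 199.1, 76.9]
orientation: [2.34, 2.095, 0.002]
ft_force: [1.4, 0.9, 1.7]
width: 39.9
```

```bash
python3 -c "
from h import *
to(None)"
```

```text
t 14.17 pos [496.4 199.1  76.9] phi 83.69 tilt [ 1.e-03  4.e-04 -1.e+00] F [1.4 0.9 1.7] M [-0.06 -0.4  -0.22] w 39.9 q6 0.47
```

Request:
carry_out(
  rows=[
    [[0,0,0],[0,0,-0.01],0.8],
    [[0,0,0],[0,0,-0.01],0.8],
  ],
)

```text
t: 14.33
ee_pos: [496.5, 199.1, 76.9]
orientation: [2.32, 2.118, 0.002]
ft_force: [2.9, 0.2, 1.1]
width: 40.2
```

```bash
python3 -c "
from h import *
to(None)"
```

```text
t 14.33 pos [496.5 199.1  76.9] phi 84.77 tilt [ 1.1e-03  6.0e-04 -1.0e+00] F [2.9 0.2 1.1] M [-0.12 -0.6  -0.89] w 40.2 q6 0.45
```

Mz jumped from about -0.1 to -0.9 N·m near 84°, so the owl has met its stop. I'll stop pushing and back off about 3.4°, which leaves it roughly 2.5° before the stop.

Request:
carry_out(
  rows=[
    [[0,0,0],[0,0,0.02],0.8],
    [[0,0,0],[0,0,0.02],0.8],
    [[0,0,0],[0,0,0.016],0.8],
    [[0,0,0],[0,0,0],0.8],
  ],
)

```text
t: 14.67
ee_pos: [496.0, 198.9, 76.9]
orientation: [2.379, 2.051, 0.0]
ft_force: [1.6, -0.6, 2.2]
width: 39.5
```

```bash
python3 -c "
from h import *
to(None)"
```

```text
t 14.67 pos [496.  198.9  76.9] phi 81.52 tilt [ 2.e-04 -1.e-04 -1.e+00] F [ 1.6 -0.6  2.2] M [-0.09 -0.45 -0.06] w 39.5 q6 0.51
```

Request:
carry_out(
  rows=[
    [[0,0,-0.0005],[0,0,0],0.8],
    [[0,0,-0.0005],[0,0,0],0.8],
    [[0,0,0],[0,0,0],0.8],
  ],
)

```text
t: 14.92
ee_pos: [496.0, 198.9, 77.9]
orientation: [2.378, 2.053, 0.0]
ft_force: [1.9, -0.7, 1.3]
width: 40.2
```

```bash
python3 -c "
from h import *
to(None)"
```

```text
t 14.92 pos [496.  198.9  77.9] phi 81.59 tilt [ 1.e-04 -0.e+00 -1.e+00] F [ 1.9 -0.7  1.3] M [-0.15 -0.55 -0.01] w 40.2 q6 0.51
```

Request:
carry_out(
  rows=[
    [[0,0.0004,-0.0007],[0,0,0],0.8],
    [[0,0,-0.0007],[0,0,0],0.8],
    [[0,0,-0.0007],[0,0,0],0.8],
    [[0,0,0],[0,0,0],0.8],
  ],
)

```text
t: 15.25
ee_pos: [495.9, 198.6, 79.6]
orientation: [-2.378, -2.053, 0.001]
ft_force: [2.3, 0.2, -3.2]
width: 39.9
```

Request:
carry_out(
  rows=[
    [[0,0,-0.001],[0,0,0],0.8],
    [[0,0,-0.001],[0,0,0],0.8],
    [[0,0,-0.001],[0,0,0],0.8],
  ],
)

```text
t: 15.5
ee_pos: [496.1, 198.7, 82.7]
orientation: [-2.378, -2.052, 0.001]
ft_force: [2.7, 0.4, -4.0]
width: 39.9
```

```bash
python3 -c "
from h import *
to(None)"
```

```text
t 15.50 pos [496.1 198.7  82.7] phi 81.58 tilt [-5.e-04 -3.e-04 -1.e+00] F [ 2.7  0.4 -4. ] M [-0.09 -0.57  0.1 ] w 39.9 q6 0.51
```

The owl is rising freely, with a load of about its own weight. I'll keep lifting.

Request:
carry_out(
  rows=[
    [[0,0.0004,-0.0015],[0,0,0],0.8],
    [[0,0,-0.0015],[0,0,0],0.8],
    [[0,0,-0.0015],[0,0,0],0.8],
  ],
)

```text
t: 15.75
ee_pos: [496.3, 198.7, 87.5]
orientation: [-2.378, -2.052, 0.001]
ft_force: [0.4, 0.0, -3.2]
width: 39.9
```

Request:
carry_out(
  rows=[
    [[0,0,-0.002],[0,0,0],0.8],
    [[0,0,-0.002],[0,0,0],0.8],
    [[0,0,-0.002],[0,0,0],0.8],
  ],
)

```text
t: 16.0
ee_pos: [496.4, 198.8, 93.6]
orientation: [-2.378, -2.052, 0.001]
ft_force: [0.2, -0.0, -2.9]
width: 39.7
```

```bash
python3 -c "
from h import *
to(None)
cv2.imwrite('pics/s5.png',cv2.resize(imaging.get_image('side')[200:350,250:420,::-1],None,fx=4,fy=4))"
```

```text
t 16.00 pos [496.4 198.8  93.6] phi 81.57 tilt [-5.e-04 -1.e-04 -1.e+00] F [ 0.2 -0.  -2.9] M [-0.04 -0.1  -0.05] w 39.7 q6 0.51
```

View pics/s5.png

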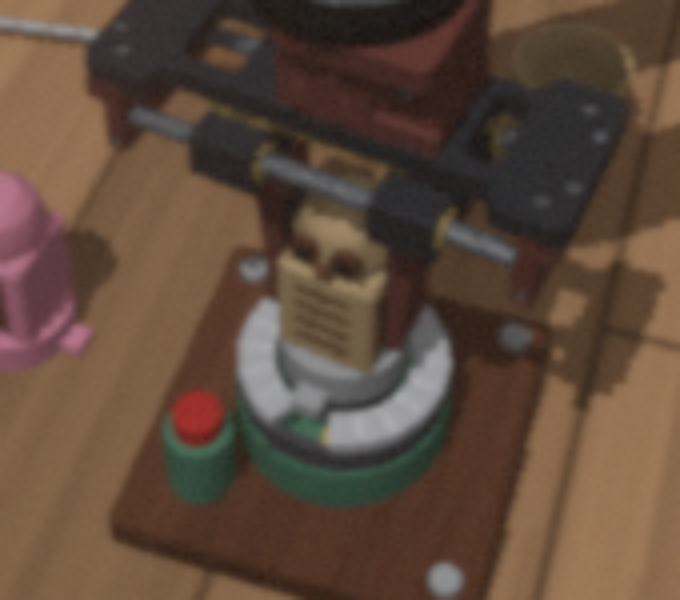

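The lug has risen clear of the notch, and the side view shows the steel foot above the ring. I'll lift higher and locate the tray.

Request:
carry_out(
  rows=[
    [[0,0,-0.008],[0,0,0],0.8],
    [[0,0,-0.015],[0,0,0],0.8],
    [[0,0,-0.02],[0,0,0],0.8],
    [[0,0,-0.02],[0,0,0],0.8],
    [[0,0,-0.02],[0,0,0],0.8],
    [[0,0,-0.015],[0,0,0],0.8],
    [[0,0,-0.008],[0,0,0],0.8],
    [[0,0,-0.004],[0,0,0],0.8],
  ],
)

```text
t: 16.72
ee_pos: [497.2, 199.0, 205.0]
orientation: [2.378, 2.052, 0.003]
ft_force: [-0.3, 0.4, -3.1]
width: 39.6
```

```bash
python3 - <<'E'
from h import *
c=[(367.8,187.5),(454.2,161.7),(478.7,224.7),(391.7,252.5)]
W=np.array([onz('top',p,24) for p in c]); print(W.round(1), W.mean(0).round(1))
for i in range(4): d=W[(i+1)%4]-W[i]; print(np.linalg.norm(d).round(1),np.degrees(np.arctan2(d[1],d[0])).round(1))
to(None)
E
```

```text
[[ 599.6  -99.8   24. ]
 [ 660.4 -317.4   24. ]
 [ 501.8 -369.4   24. ]
 [ 438.1 -153.    24. ]] [ 550.  -234.9   24. ]
226.0 -74.4
166.9 -161.9
225.6 106.4
169.9 18.2
t 16.72 pos [497.2 199.  205. ] phi 81.58 tilt [ 2.e-03  8.e-04 -1.e+00] F [-0.3  0.4 -3.1] M [-0.03 -0.07  0.01] w 39.6 q6 0.51
```

Tray centre is about (550, -235) with yaw about 16.5°, so the free place is about (563, -278). I'll transfer at height.

Request:
carry_out(
  rows=[
    [[-0.0116,0.0034,0],[0,0,0],0.8],
    [[-0.0231,0.0068,0],[0,0,0],0.8],
    [[-0.0324,0.0095,0],[0,0,0],0.8],
    [[-0.0347,0.0101,0],[0,0,0],0.8],
    [[-0.0347,0.0101,0],[0,0,0],0.8],
    [[-0.0347,0.0101,0],[0,0,0],0.8],
    [[-0.0347,0.0101,0],[0,0,0],0.8],
    [[-0.0347,0.0101,0],[0,0,0],0.8],
    [[-0.0347,0.0101,0],[0,0,0],0.8],
    [[-0.0347,0.0101,0],[0,0,0],0.8],
    [[-0.0347,0.0101,0],[0,0,0],0.8],
    [[-0.0347,0.0101,0],[0,0,0],0.8],
  ],
)

```text
t: 17.72
ee_pos: [549.2, -195.0, 202.0]
orientation: [-2.377, -2.05, 0.002]
ft_force: [0.7, 1.2, -2.9]
width: 39.6
```

Request:
carry_out(
  rows=[
    [[-0.0324,0.0095,0],[0,0,0],0.8],
    [[-0.0231,0.0068,0],[0,0,0],0.8],
    [[-0.0162,0.0047,0],[0,0,0],0.8],
    [[-0.0116,0.0034,0],[0,0,0],0.8],
    [[0,0,0],[0,0,-0.08],0.8],
    [[0,0,0],[0,0,-0.1],0.8],
    [[0,0,0],[0,0,-0.1],0.8],
    [[0,0,0],[0,0,-0.1],0.8],
    [[0,0,0],[0,0,-0.055],0.8],
    [[0,0,0],[0,0,0],0.8],
    [[0,0,0],[0,0,0],0.8],
  ],
)

```text
t: 18.63
ee_pos: [562.2, -278.0, 202.9]
orientation: [-1.88, -2.515, 0.0]
ft_force: [0.2, -0.3, -3.5]
width: 39.8
```

```bash
python3 - <<'E'
from h import *
import pickle
to([562.8,-278.2,205],106.5)
o=readout.get_obs(); pickle.dump(o,open('w6.pkl','wb'))
im=imaging.get_image('wrist'); cv2.imwrite('pics/w6.png',im[:,:,::-1])
im=imaging.get_image('side'); cv2.imwrite('pics/s6.png',im[:,:,::-1])
E
```

```text
t 18.63 pos [ 562.2 -278.   202.9] phi 106.44 tilt [-1.e-03  7.e-04 -1.e+00] F [ 0.2 -0.3 -3.5] M [-0.01 -0.13  0.01] w 39.8 q6 -0.77
shift [-0.4  0.5 -2.1] turn -0.0011
```

View pics/w6.png

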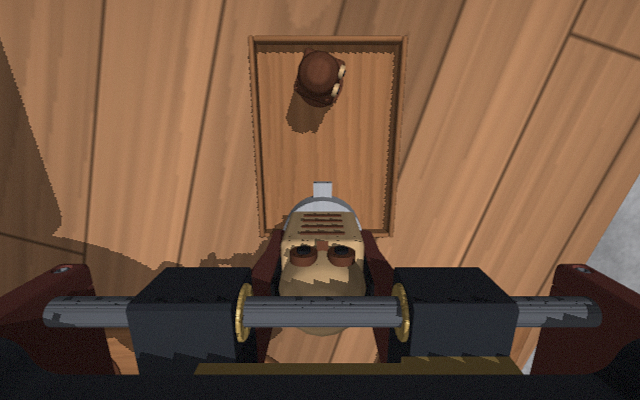

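View pics/s6.png

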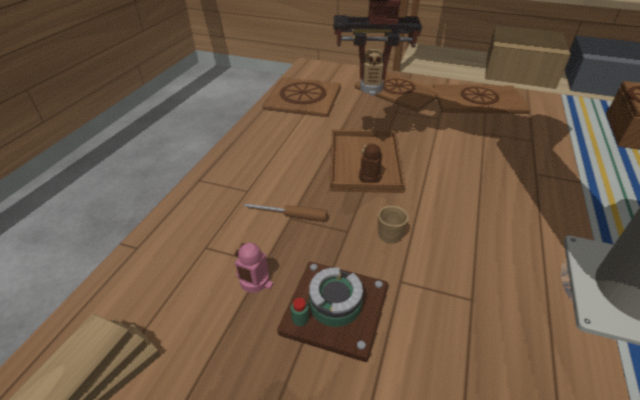

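```bash
python3 - <<'E'
from h import *
import pickle
o=pickle.load(open('w6.pkl','rb'))
for p in [(249,37),(408,37),(394,235),(261,235)]: print(p,onz('wrist',p,24,o).round(1))
A,B,C=[onz('wrist',p,24,o)[:2] for p in [(249,37),(408,37),(394,235)]]
th=np.radians(16.5); x=np.array([np.cos(th),np.sin(th)]);y=np.array([-x[1],x[0]])
mid=(A+B)/2; c=mid-115*y; print('centre',c, 'free',c-45*y, np.linalg.norm(A-B))
print('finished owl head',onz('wrist',(321,72),75,o), onz('top',(399,216),78), onz('side',(371,152),75))
to(None)
E
```

```text
(249, 37) [ 442.8 -147.    24. ]
(408, 37) [603.4 -99.7  24. ]
(394, 235) [ 667.3 -314.3   24. ]
(261, 235) [ 506.1 -362.1   24. ]
centre [ 555.79288331 -233.60925682] free [ 568.57357382 -276.75614489] 167.39802000848246
finished owl head [ 527.54322485 -165.21760883   75.        ] [ 521.87864709 -164.60217492   78.        ] [ 526.98020939 -171.3646813    75.        ]
t 18.73 pos [ 562.3 -278.3  203.1] phi 106.43 tilt [-6.e-04  4.e-04 -1.e+00] F [-0.3  0.8 -2.8] M [ 0.   -0.09  0.03] w 39.5 q6 -0.77
```

Both views agree within about 5 mm. I'll nudge to (566.5, -277) and descend.

Request:
carry_out(
  rows=[
    [[0,0.004,0.01],[0,0,0],0.8],
    [[0,0,0.02],[0,0,0],0.8],
    [[0,0,0.025],[0,0,0],0.8],
    [[0,0,0.025],[0,0,0],0.8],
    [[0,0,0.025],[0,0,0],0.8],
    [[0,0,0.02],[0,0,0],0.8],
    [[0,0,0.015],[0,0,0],0.8],
    [[0,0,0.01],[0,0,0],0.8],
    [[0,0,0.005],[0,0,0],0.8],
    [[0,0,0.003],[0,0,0],0.8],
    [[0,0,0],[0,0,0],0.8],
    [[0,0,0],[0,0,0],0.8],
  ],
)

```text
t: 19.73
ee_pos: [566.9, -277.8, 46.1]
orientation: [1.879, 2.516, 0.0]
ft_force: [0.3, 0.1, -3.2]
width: 40.0
```

```bash
python3 - <<'E'
from h import *
to(None)
im=imaging.get_image('side'); cv2.imwrite('pics/s7.png',cv2.resize(im[60:230,280:450,::-1],None,fx=3.5,fy=3.5))
im=imaging.get_image('wrist'); cv2.imwrite('pics/w7.png',im[:,:,::-1])
E
```

```text
t 19.73 pos [ 566.9 -277.8   46.1] phi 106.50 tilt [ 1.1e-03 -6.0e-04 -1.0e+00] F [ 0.3  0.1 -3.2] M [-0.02 -0.07  0.04] w 40.0 q6 -0.76
```

View pics/s7.png

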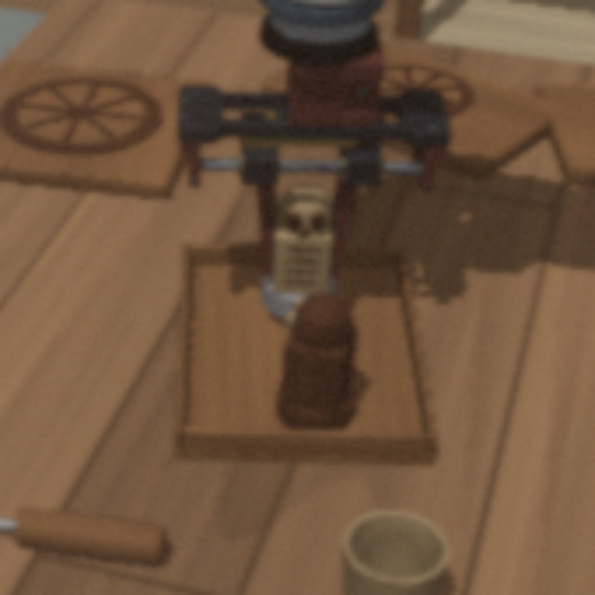

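View pics/w7.png

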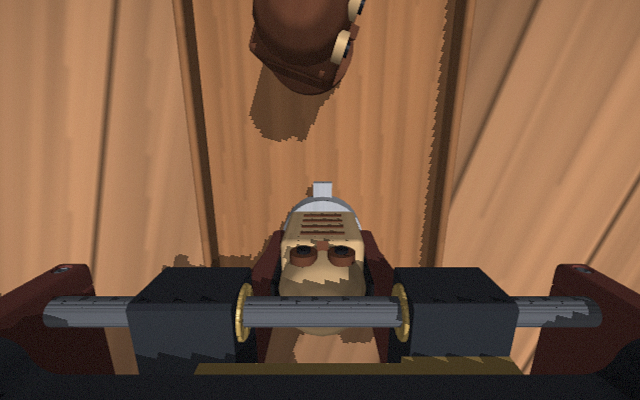

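The foot is over the empty half and clear of the walls and the dark owl. I'll lower slowly until contact.

Request:
carry_out(
  rows=[
    [[0,0,0.003],[0,0,0],0.8],
    [[0,0,0.003],[0,0,0],0.8],
    [[0,0,0.002],[0,0,0],0.8],
    [[0,0,0.001],[0,0,0],0.8],
    [[0,0,0.001],[0,0,0],0.8],
    [[0,0,0],[0,0,0],0.8],
  ],
)

```text
t: 20.33
ee_pos: [566.2, -277.5, 35.1]
orientation: [-1.879, -2.517, 0.0]
ft_force: [-0.0, 0.3, -2.4]
width: 39.9
```

Request:
carry_out(
  rows=[
    [[0,0,0.0006],[0,0,0],0.8],
    [[0,0,0.0006],[0,0,0],0.8],
    [[0,0,0.0006],[0,0,0],0.8],
  ],
)

```text
t: 20.58
ee_pos: [566.4, -277.6, 33.6]
orientation: [1.88, 2.517, 0.0]
ft_force: [-1.2, -0.6, -3.0]
width: 39.8
```

Request:
carry_out(
  rows=[
    [[0,0,0.0005],[0,0,0],0.8],
    [[0,0,0.0005],[0,0,0],0.8],
  ],
)

```text
t: 20.75
ee_pos: [566.4, -277.6, 32.6]
orientation: [1.88, 2.517, 0.0]
ft_force: [-0.4, -0.4, -3.2]
width: 40.0
```

Request:
carry_out(
  rows=[
    [[0,0,0.0005],[0,0,0],0.8],
  ],
)

```text
t: 20.83
ee_pos: [566.4, -277.6, 32.4]
orientation: [-1.88, -2.517, 0.0]
ft_force: [-2.5, 1.9, 4.6]
width: 39.9
```

Request:
carry_out(
  rows=[
    [[0,0,0.0005],[0,0,0],0.8],
  ],
)

```text
t: 20.92
ee_pos: [566.4, -277.6, 32.4]
orientation: [-1.88, -2.517, 0.0]
ft_force: [-3.7, 2.8, 10.9]
width: 39.6
```

Request:
carry_out(
  rows=[
    [[0,0,0.0004],[0,0,0],0.8],
  ],
)

```text
t: 21.0
ee_pos: [566.4, -277.6, 32.4]
orientation: [-1.879, -2.517, 0.0]
ft_force: [-5.0, 3.0, 12.7]
width: 39.9
```

Request:
carry_out(
  rows=[
    [[0,0,0.0004],[0,0,0],0.8],
  ],
)

```text
t: 21.08
ee_pos: [566.4, -277.6, 32.4]
orientation: [-1.88, -2.517, 0.0]
ft_force: [-5.1, 2.9, 16.5]
width: 39.7
```

Contact is confirmed at z=32.4. I'll relieve the preload, then open slowly.

Request:
carry_out(
  rows=[
    [[0,0,-0.0006],[0,0,0],0.8],
    [[0,0,-0.0006],[0,0,0],0.8],
    [[0,0,0],[0,0,0],0.8],
  ],
)

```text
t: 21.33
ee_pos: [566.4, -277.6, 32.4]
orientation: [1.88, 2.517, 0.0]
ft_force: [-2.1, 1.1, 4.4]
width: 40.0
```

```bash
python3 -c "
from h import *
to(None)"
```

```text
t 21.33 pos [ 566.4 -277.6   32.4] phi 106.50 tilt [ 2.e-04 -1.e-04 -1.e+00] F [-2.1  1.1  4.4] M [ 0.17  0.42 -0.1 ] w 40.0 q6 -0.76
```

Request:
carry_out(
  rows=[
    [[0,0,-0.0003],[0,0,0],0.54],
    [[0,0,0],[0,0,0],0.53],
    [[0,0,0],[0,0,0],0.52],
    [[0,0,0],[0,0,0],0.5],
    [[0,0,0],[0,0,0],0.45],
    [[0,0,0],[0,0,0],0.35],
    [[0,0,0],[0,0,0],0.25],
    [[0,0,0],[0,0,0],0.2],
  ],
)

```text
t: 22.0
ee_pos: [566.3, -277.6, 32.2]
orientation: [-1.88, -2.517, -0.0]
ft_force: [0.1, -0.1, 0.3]
width: 64.4
```

```bash
python3 - <<'E'
from h import *
to(None)
im=imaging.get_image('wrist'); cv2.imwrite('pics/w8.png',im[:,:,::-1])
E
```

```text
t 22.00 pos [ 566.3 -277.6   32.2] phi 106.50 tilt [-0.  0. -1.] F [ 0.1 -0.1  0.3] M [ 0.02 -0.17 -0.  ] w 64.4 q6 -0.76
```

View pics/w8.png

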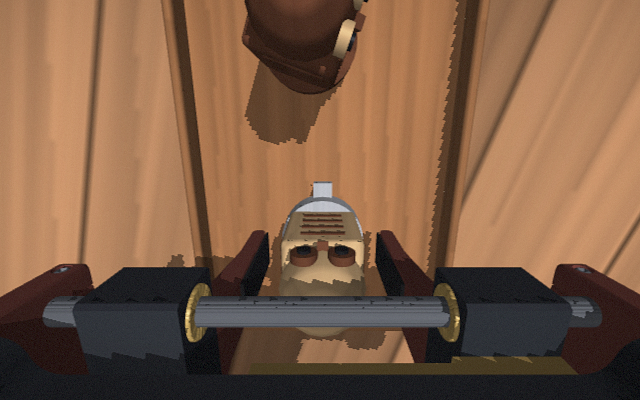

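The jaws are clear on both sides and the owl stands upright. I'll retreat straight up, then back off along tool -x.

Request:
carry_out(
  rows=[
    [[0,0,-0.005],[0,0,0],0.2],
    [[0,0,-0.015],[0,0,0],0.2],
    [[0,0,-0.025],[0,0,0],0.2],
    [[0,0,-0.03],[0,0,0],0.2],
    [[0,0,-0.03],[0,0,0],0.2],
    [[0,0,-0.03],[0,0,0],0.2],
    [[0,0,-0.03],[0,0,0],0.2],
    [[0,0,-0.015],[0,0,0],0.2],
    [[-0.03,0,0],[0,0,0],0.2],
    [[-0.03,0,0],[0,0,0],0.2],
    [[-0.02,0,0],[0,0,0],0.2],
    [[0,0,0],[0,0,0],0.2],
  ],
)

```text
t: 23.05
ee_pos: [589.8, -357.7, 213.0]
orientation: [1.881, 2.513, -0.001]
ft_force: [-0.9, -0.1, -0.8]
width: 70.5
```

Request:
carry_out(
  rows=[
    [[0,0,0],[0,0,0],0.2],
    [[0,0,0],[0,0,0],0.2],
    [[0,0,0],[0,0,0],0.2],
  ],
)

```text
t: 23.3
ee_pos: [588.6, -353.1, 212.2]
orientation: [-1.878, -2.517, -0.0]
ft_force: [0.0, 1.0, -0.0]
width: 70.4
```

```bash
python3 - <<'E'
from h import *
to(None)
im=imaging.get_image('wrist'); cv2.imwrite('pics/w9.png',im[:,:,::-1])
im=imaging.get_image('side'); cv2.imwrite('pics/s9.png',im[:,:,::-1])
E
```

```text
t 23.30 pos [ 588.6 -353.1  212.2] phi 106.54 tilt [-7.e-04  7.e-04 -1.e+00] F [ 0.  1. -0.] M [ 0.01 -0.12 -0.02] w 70.4 q6 -0.85
```

View pics/w9.png

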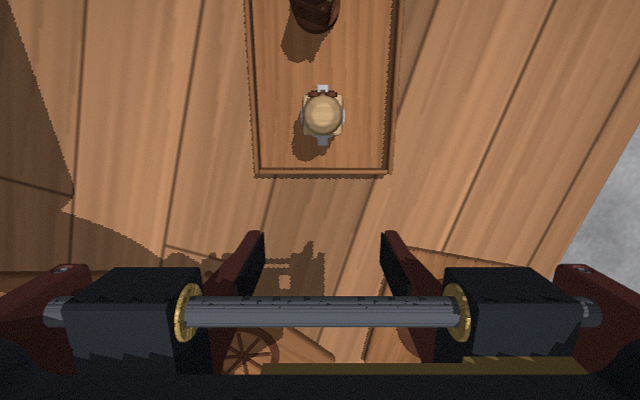

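View pics/s9.png

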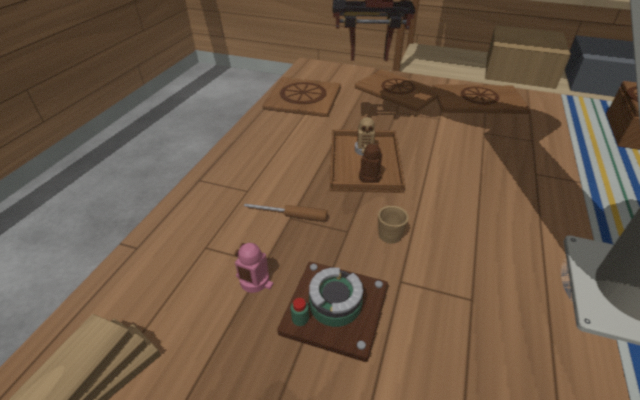

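The light owl stands upright in the tray's empty half: wrist (323,115), side (366,133). The dark owl, chisel, cup and pink decoy are where they began, and the robot is clear, so I'm handing the job in.

```bash
python3 -c "
from workcell import close_job
print(close_job())"
```

```text
the job is handed in; nothing more can be done
None
```

The light owl now stands upright in the empty half of the tray, and I handed the job in at about 23 s of the 72 s allowed.

- **Button:** I pushed it in until it met its hard end at z = 65.2, with a peak push of about 9 N. It was still in when I looked afterwards.
- **Twist:** I turned the owl anticlockwise until it met its stop near 84°, where the torque read about 0.9 N·m. I then backed off about 3° before lifting.
- **Lift:** It came out with no jamming, at 3–4 N, which is roughly its weight of 0.3 kg.
- **Placing:** I lowered it until the foot touched the tray floor at z = 32.4. I added a few 0.4–0.5 mm steps after contact, so the press reached about 16 N, below the 50 N limit. I eased that off before opening the jaws.

**Last checks:** the final wrist and side pictures show the owl upright and the gripper clear. The dark owl, chisel, cup and pink decoy look unmoved.

**Disagreements:** the two cameras differed by up to about 5 mm on the tray's position. I aimed for the value nearer the wrist view. My first position fix on the stand came from a picture taken while the arm was still settling, and I corrected it by about 2 mm.

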